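# Ease open the touch-latch lid of the larger dressing box

### The arm

A 7-joint arm with a two-finger parallel gripper is mounted at the origin on the work surface. World frame = base frame: x ahead of the robot, y to its left, z up, the work surface at z = 0. Lengths are in m, angles in rad, forces in N, time in s.
With the tool pointing down it reaches from about 0.35 to 0.9 m from the base axis. Payload 8.1 kg.
Tool frame: the origin (TCP) lies between the finger pads; the fingertips stand ahead of it and the grasp point (between the pads) is the TCP (arm.nose_length is the z of the fingertips in the tool frame, in m); z points along the fingers, y is the line along which they close (so a half turn about z gives the same grasp; the last joint's range is limited). The gripper opens to 92 mm and grips with 3 to 60 N. Pads are 19 mm wide; open, the fingers measure 130 mm over their backs; the gripper's body (75 mm by 190 mm) begins 47 mm behind the grasp point.
Start: joints at [-1.443, 0.434, 0.025, 1.573, -0.012, 1.134, -0.075], TCP at [0.143, 0.608, 0.246] pointing down, gripper open.
Joint ranges: [-2.62, 2.62], [-0.44, 2.09], [-1.27, 1.32], [0.08, 2.57], [-1.32, 4.46], [0.12, 2], [-2.74, 2.74]. Speed limits (rad/s): [2.22, 2.22, 3.01, 3.01, 3.14, 3.14, 3.14].

### API

Orientations are given as a rotation vector (axis times angle).
In Python, from cell import sensors, optics, arm gives the robot as it stands.
- The arm moves only by the tool arm_command, never from a script. Its argument "deltas" is one flat list of numbers, 7 for each row, row after row: the turn, a rotation vector about the world's x, y, z as a fraction of full scale, then the shift along the world's x, y, z as a fraction of full scale, then the finger opening in mm, from 0 to 91.8. In form: [wx, wy, wz, dx, dy, dz, fingers, wx, wy, wz, dx, dy, dz, fingers, ...]. A call has 1 to 20 rows; each row is the pose to reach, as a shift and turn from the pose commanded when the call began; what a row does not reach only later rows make up. Full scale, the value 1, is 1 m for a shift and 90 degrees for a turn. A row lasts 1/10 s, in which the tool goes at most 50 mm and 8.59 degrees, less where a joint would pass 70% of its speed; a pose out of reach is approached as far as the arm can. A call with a number of a shift or a turn outside -1 to 1 is refused whole. A call with a gripper value outside its range is refused whole. The fingers move at their own pace and stop on an object; "force" is the grip in N (left out, the last holds). Time passes only in rows, so rows that repeat a pose let the fingers close. It gives the time, the measured TCP pose, the force, the opening and the grip force at its end, in the units of the state.
- sensors.observe(): the state, without advancing time (a new reading comes with each control period).
- optics.get_image(name): name is "scene" or "top" or "wrist"; returns the picture (400x640x3 uint8, blue, green, red); there is no depth.
- optics.calibration(name): a dict with "camera_matrix" (3x3 intrinsics, pixels), "D" ([k1, k2, p1, p2, k3] as OpenCV has them; the pictures are not rectified), "rvec" (rotation vector, rad) and "tvec" (3), from world to camera coordinates, as OpenCV has them. Camera axes: x right, y down, z forward; pixel columns grow to the right and rows downward; lengths in m; the calibration is good to about 2 mm. A picture is of the moment at which its call begins: read the wrist's pose just before it. calibration takes no time and is no camera call; for the wrist camera it gives the pose at the moment of the call.
- arm.sign_off(): hands the job in; it is judged then, once.
The state is a dict: "clock": time; "joints": joint angles; "dq": joint speeds; "joint_efforts": joint torques, N m; "position": TCP position; "ee_rot": TCP orientation; "force": force on the tool from outside, world axes, zero at the start; "ft_torque": the same for the moment, N m; "width": opening from 0.0 (shut) to 1.0 (fully open); "gripper_force": force on a finger pad.
Only numpy, scipy, OpenCV 4.12 (cv2) and the standard library are available. Lean on these libraries where they do the work, as an engineer would, in place of code of your own. Each camera call takes 0.05 s, during which the arm holds its last target. There are 200 camera calls.

### The job

Open the larger of the two white dressing boxes: press its flush lid down near the front until the touch latch clicks, then keep your fingers on it as it springs up and let it rise slowly under them, so that it never flies open, until it stands fully open by itself. Leave the smaller box shut and do not shove or topple the bottle.

Things in the scene. Friction and masses are not known exactly. Their poses are not given: they have to be found in the camera images.
- large_press (a point): Point to press, on the larger lid's top: on its mid-line, 40 mm from the front edge (towards the robot), 92 mm from the hinge at the far side. White box 160 mm deep x 110 wide x 100 tall, fixed on a dark riser 2 to 32 mm high, within 0.3 rad of facing the robot; grey lid 132 x 94 x 5, flush in its top. Its axes move with the lid: x to the hinge, y along it, z the lid's upward normal.
- large_lid (a joint): Angle of the larger lid, rad: 0 shut and flush, negative pressed in, positive opening; 0.7 fully open, held by its spring. About 5 N down at the press point; it unlatches about 3 mm in there (-0.035), hard stop 6 mm in (-0.07). The spring then lifts it with about 2 N; let go, it flies up at over 2 rad/s. Over 2 rad/s (0.18 m/s at the press point) counts as flying open.
- small_lid (a joint): Angle of the lid of the smaller box (120 mm deep, 75 wide, 100 tall, on a like riser; same make, colours and latch), rad: 0 latched shut. To be left shut.
- bottle: White disinfectant bottle, 60 mm across, 150 mm tall, standing loose on the table beside the boxes, at the robot's left; origin at the centre of its underside, z up. To be left where it is.
Mind the look-alikes: they are no part of the job. What is shaped like the bottle but red is not meant.

How it is judged:
On the way, in this order (a step that is already met when the one before it is completed fails the run):
1. the larger box's lid is pressed in (value of joint large_lid below -0.015 rad), for 0.02 s.
2. the unlatched lid rises against the fingers (value of joint large_lid above 0.2 rad and contact force between the fingers and large_lid above 0.1 N), for 0.05 s.
At the end, for the whole second after the job is handed in: The larger box's lid stands open by more than 0.6 rad, at rest (under 0.1 rad/s), the smaller lid is shut (under 0.05 rad), and the bottle stands upright (within 0.2 rad) within 30 mm of where it stood (value of joint large_lid above 0.6 rad and velocity of joint large_lid between -0.1 and 0.1 rad/s and value of joint small_lid below 0.05 rad and angle between bottle's own z axis and vertical below 0.2 rad and distance of bottle from where it was at the start of the episode below 0.03 m); the robot touches nothing.
It fails at once if the larger lid flies open (faster than 2 rad/s) (velocity of joint large_lid above 2 rad/s).
It fails at once if the smaller box is opened (value of joint small_lid above 0.05 rad).
It fails at once if the bottle is shoved or toppled (distance of bottle from where it was at the start of the episode above 0.03 m or angle between bottle's own z axis and vertical above 0.2 rad).
It also fails if it takes over 35 s, if anything falls off the work surface, if the arm or the gripper's body presses on something with over 40 N, if the wrist force passes 120 N, or if a joint passes its speed limit or range.

## Working session

There is one attempt and no reset: what is moved stays moved. The work goes in short steps, Python scripts to look and compute and a tool call to move; the robot and the scene stay as the last step left them, time stands still between calls to the robot, and variables do not carry over. Pictures are saved under pics/ and viewed, at most 10 in all, crops included, and the job is handed in when it is done.

Besides the shell and the picture viewer there is one more tool, called after "Emit:" by a JSON object that holds its "name" and its "arguments". arm_command: Moves the arm, as the interface text tells. Its arguments: {"type":"object","properties":{"deltas":{"type":"array","items":{"type":"number"}},"force":{"type":"number"}},"required":["deltas"]}

```bash
mkdir -p pics
python3 - <<'E'
from cell import sensors, optics, arm
import cv2
for n in("scene","top"):
    cv2.imwrite(f"pics/{n}1.png",optics.get_image(n))
    print(n,optics.calibration(n))
s=sensors.observe();print(s["clock"],s["position"],s["ee_rot"],s["force"],arm.nose_length)
E
```

```text
scene {'camera_matrix': array([[472.17797815,   0.        , 316.69053348],
       [  0.        , 472.17797815, 210.35641274],
       [  0.        ,   0.        ,   1.        ]]), 'D': array([-0.06229259,  0.        ,  0.        ,  0.        ,  0.        ]), 'rvec': array([ 1.87755232,  1.18110371, -0.61502901]), 'tvec': array([-0.40756633, -0.16432992,  1.71630599])}
top {'camera_matrix': array([[507.8229403 ,   0.        , 325.63108453],
       [  0.        , 507.8229403 , 185.92364272],
       [  0.        ,   0.        ,   1.        ]]), 'D': array([0.00906134, 0.        , 0.        , 0.        , 0.        ]), 'rvec': array([ 2.14392567, -2.16754612,  0.17059711]), 'tvec': array([0.1411927 , 0.57576756, 1.77359213])}
0.1 [0.14294059 0.60798488 0.24503325] [-3.61802915e-01 -3.12068337e+00  2.27925386e-03] [-0.15558645  0.97959317  0.14597002] 0.019
```

View pics/scene1.png

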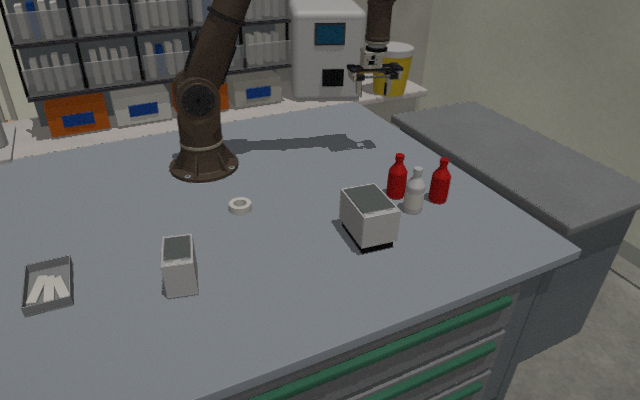

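View pics/top1.png

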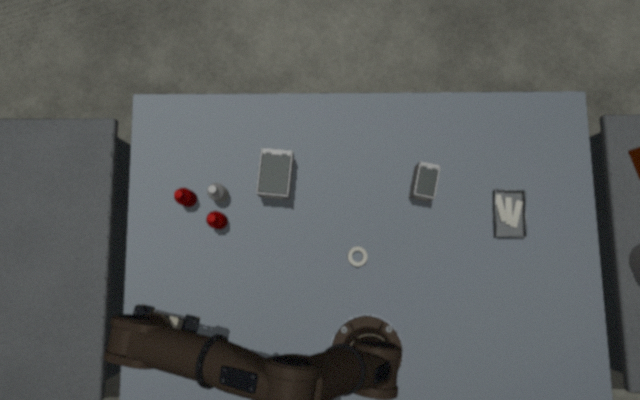

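The scene picture shows the wider white box at (368,215) and the narrower one at (178,265). In the top picture they are at (275,173) and (427,181), so the larger box is the left one. The white bottle is at top (216,190), between red look-alikes at (185,197) and (217,220). I'll confirm this in enlarged crops.

Run:
```python
import cv2,numpy as np
a=cv2.imread("pics/top1.png")[135:215,170:310]
b=cv2.imread("pics/scene1.png")[140:260,320:460]
a=cv2.resize(a,None,fx=5,fy=5,interpolation=cv2.INTER_CUBIC)
cv2.imwrite("pics/topc.png",cv2.convertScaleAbs(a,alpha=1.3))
cv2.imwrite("pics/scenec.png",cv2.resize(b,None,fx=5,fy=5,interpolation=cv2.INTER_CUBIC))
```

```text
(no output)
```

View pics/topc.png

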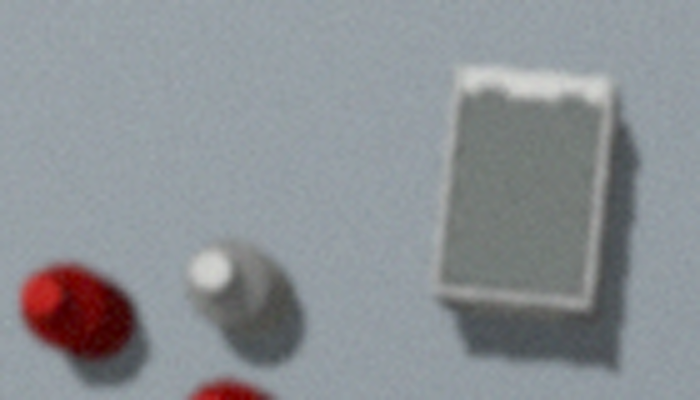

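View pics/scenec.png

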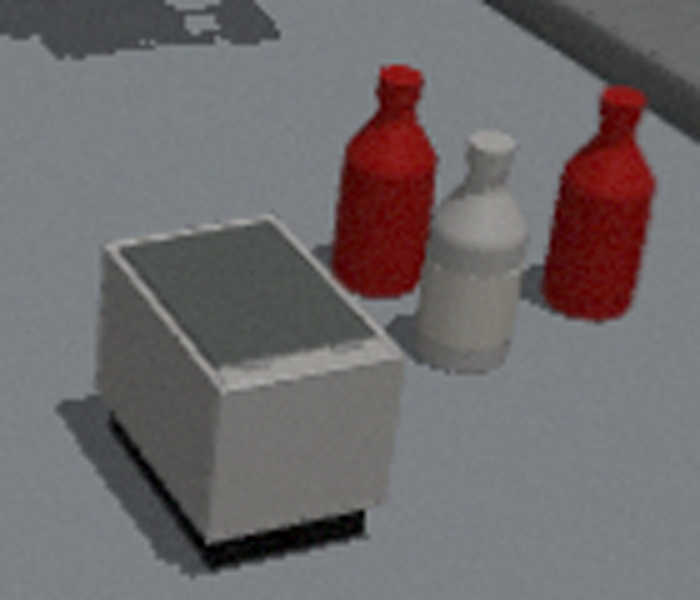

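Both crops confirm it. In the top view, the large box has top corners at crop (458,66), (616,75), (592,309) and (436,297). Its hinge strip is on the far side, and the white bottle is to its left. I'll fit the box pose from both views.

Run:
```python
from cell import optics
import cv2,numpy as np
from scipy.optimize import least_squares
# order: far-left, far-right, near-right, near-left
T=(np.array([[458,66],[616,75],[592,309],[436,297]])+.5)/5-.5+[170,135]
S=(np.array([[402,358],[220,388],[105,243],[270,215]])+.5)/5-.5+[320,140]
def pts(p,dx=.16,dy=.11):
    x,y,a,z=p;c,s=np.cos(a),np.sin(a)
    L=np.array([[dx/2,dy/2],[dx/2,-dy/2],[-dx/2,-dy/2],[-dx/2,dy/2]])
    return np.c_[L@np.array([[c,s],[-s,c]])+[x,y],np.full(4,z)]
def proj(n,P):
    k=optics.calibration(n);return cv2.projectPoints(P,k["rvec"],k["tvec"],k["camera_matrix"],k["D"])[0][:,0]
C={}
def f(p): return np.r_[(proj("top",pts(p))-T).ravel(),(proj("scene",pts(p))-S).ravel()]
r=least_squares(f,[.6,.3,0,.12]);print(r.x);print(r.fun.round(1))
p=r.x
# lid front edge: 14mm? press 40 from lid front, check lid corners in the top picture (front rim w)
c,s=np.cos(p[2]),np.sin(p[2])
for w in(.008,.0): 
    u=-.08+w+.04;print(w,p[0]+c*u,p[1]+s*u)
for w in(.008,.014):
  L=np.array([[-.08+w,-.047],[-.08+w,.047],[-.08+w+.132,.047],[-.08+w+.132,-.047]])@np.array([[c,s],[-s,c]])+p[:2]
  print(w,((proj("top",np.c_[L,np.full(4,p[3])])-[170,135]+.5)*5-.5).round())
```

```text
[ 0.61579358  0.30995289 -0.09888734  0.1236451 ]
[-0.2 -0.3  0.1  0.7  0.4 -0.  -0.8 -0.5  0.5 -0.7 -0.2  0.9 -1.1  0.2
  0.3 -0.3]
0.008 0.5839499081304094 0.3131121337476767
0.0 0.575988991092342 0.31390194379636466
0.008 [[583. 296.]
 [445. 284.]
 [465.  94.]
 [602. 106.]]
0.014 [[584. 288.]
 [446. 275.]
 [466.  85.]
 [603.  97.]]
```

The fit is good to about 1 px. The box top is at z≈0.124 (riser 24 mm, within the stated range) with yaw −0.10, and the predicted lid corners match the picture. The press point is (0.584, 0.313, 0.124). I'll go above it with the fingers closed.

Emit:
{"name": "arm_command", "arguments": {"deltas": [0, 0, 0.084, 0.441, -0.295, 0, 0, 0, 0, 0.084, 0.441, -0.295, 0, 0, 0, 0, 0.084, 0.441, -0.295, 0, 0, 0, 0, 0.084, 0.441, -0.295, 0, 0, 0, 0, 0.084, 0.441, -0.295, 0, 0, 0, 0, 0.084, 0.441, -0.295, 0, 0, 0, 0, 0.084, 0.441, -0.295, 0, 0, 0, 0, 0.084, 0.441, -0.295, 0, 0, 0, 0, 0.084, 0.441, -0.295, 0, 0, 0, 0, 0.084, 0.441, -0.295, 0, 0, 0, 0, 0.084, 0.441, -0.295, 0, 0, 0, 0, 0.084, 0.441, -0.295, 0, 0, 0, 0, 0.084, 0.441, -0.295, 0, 0, 0, 0, 0.084, 0.441, -0.295, -0.03, 0, 0, 0, 0.084, 0.441, -0.295, -0.06, 0, 0, 0, 0.084, 0.441, -0.295, -0.08, 0, 0, 0, 0.084, 0.441, -0.295, -0.08, 0, 0, 0, 0.084, 0.441, -0.295, -0.08, 0]}}

```text
clock: 1.9
position: [0.583, 0.3147, 0.1662]
ee_rot: [-0.152, -3.137, -0.001]
force: [0.9, 1.1, 0.2]
width: 0.007
gripper_force: 0.0
```

Run:
```python
from cell import sensors, optics
import cv2,numpy as np
b=optics.get_image("scene")[120:270,310:470];w=optics.get_image("wrist")
cv2.imwrite("pics/s2.png",np.hstack([cv2.resize(b,(427,400)),cv2.resize(w,None,fx=.58,fy=1)[:, :371]]))
print([sensors.observe()["force"].round(2) for _ in range(2)],sensors.observe()["position"])
```

```text
[array([ 0.56, -0.71,  0.11]), array([ 0.56, -0.71,  0.11])] [0.58420137 0.31455593 0.16734301]
```

View pics/s2.png

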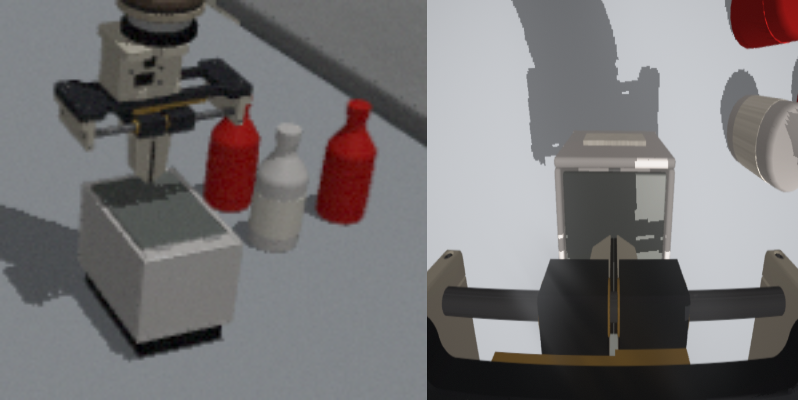

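The closed fingers are over the lid's mid-line near its front, clear of the bottle. I'll descend gently.

Emit:
{"name": "arm_command", "arguments": {"deltas": [0, 0, 0, 0, 0, -0.004, 0, 0, 0, 0, 0, 0, -0.008, 0, 0, 0, 0, 0, 0, -0.012, 0, 0, 0, 0, 0, 0, -0.016, 0, 0, 0, 0, 0, 0, -0.02, 0, 0, 0, 0, 0, 0, -0.02, 0]}}

```text
clock: 2.6
position: [0.584, 0.3134, 0.1453]
ee_rot: [-0.155, -3.137, 0.0]
force: [0.3, 0.0, 1.7]
width: 0.005
gripper_force: 1.0
```

Emit:
{"name": "arm_command", "arguments": {"deltas": [0, 0, 0, 0, 0, -0.001, 0, 0, 0, 0, 0, 0, -0.002, 0, 0, 0, 0, 0, 0, -0.003, 0, 0, 0, 0, 0, 0, -0.003, 0, 0, 0, 0, 0, 0, -0.003, 0]}}

```text
clock: 3.1
position: [0.584, 0.3134, 0.1428]
ee_rot: [0.155, 3.138, 0.0]
force: [-1.9, -0.9, 4.2]
width: 0.002
gripper_force: 1.9
```

Emit:
{"name": "arm_command", "arguments": {"deltas": [0, 0, 0, 0, 0, -0.001, 0, 0, 0, 0, 0, 0, -0.001, 0, 0, 0, 0, 0, 0, -0.001, 0]}}

```text
clock: 3.4
position: [0.584, 0.3134, 0.1417]
ee_rot: [0.155, 3.138, 0.0]
force: [-1.4, -0.9, 3.0]
width: 0.003
gripper_force: 1.7
```

Emit:
{"name": "arm_command", "arguments": {"deltas": [0, 0, 0, 0, 0, -0.001, 0, 0, 0, 0, 0, 0, -0.001, 0, 0, 0, 0, 0, 0, -0.001, 0]}}

```text
clock: 3.7
position: [0.584, 0.3135, 0.1407]
ee_rot: [0.155, 3.138, 0.0]
force: [-1.8, -0.9, 2.8]
width: 0.005
gripper_force: 1.5
```

Emit:
{"name": "arm_command", "arguments": {"deltas": [0, 0, 0, 0, 0, -0.001, 0, 0, 0, 0, 0, 0, -0.001, 0, 0, 0, 0, 0, 0, -0.001, 0]}}

```text
clock: 4.0
position: [0.5841, 0.3134, 0.1401]
ee_rot: [0.155, 3.137, 0.0]
force: [-2.6, -2.0, 7.4]
width: 0.004
gripper_force: 3.4
```

The force went 4.2 → 2.8 → 7.4 N, which fits a click followed by the hard stop. I'll rise slowly and check that the lid follows.

Emit:
{"name": "arm_command", "arguments": {"deltas": [0, 0, 0, 0, 0, 0.001, 0, 0, 0, 0, 0, 0, 0.002, 0, 0, 0, 0, 0, 0, 0.003, 0, 0, 0, 0, 0, 0, 0.004, 0, 0, 0, 0, 0, 0, 0.005, 0, 0, 0, 0, 0, 0, 0.006, 0, 0, 0, 0, 0, 0, 0.007, 0, 0, 0, 0, 0, 0, 0.008, 0]}}

```text
clock: 4.8
position: [0.584, 0.3134, 0.1478]
ee_rot: [-0.155, -3.138, 0.0]
force: [-0.5, -0.3, 1.9]
width: 0.005
gripper_force: 0.8
```

Emit:
{"name": "arm_command", "arguments": {"deltas": [0, 0, 0, 0, 0, 0.001, 0, 0, 0, 0, 0, 0, 0.002, 0, 0, 0, 0, 0, 0, 0.003, 0, 0, 0, 0, 0, 0, 0.004, 0]}}

```text
clock: 5.2
position: [0.5842, 0.3134, 0.1519]
ee_rot: [0.156, 3.137, 0.0]
force: [0.3, -1.3, 1.1]
width: 0.007
gripper_force: 0.7
```

The lid is following, with pad force at 0.7 N above flush height. I'll continue along the arc towards the hinge.

Emit:
{"name": "arm_command", "arguments": {"deltas": [0, 0, 0, 0, 0, 0.002, 0, 0, 0, 0, 0, 0, 0.004, 0, 0, 0, 0, 0.001, 0, 0.006, 0, 0, 0, 0, 0.001, 0, 0.008, 0, 0, 0, 0, 0.001, 0, 0.01, 0, 0, 0, 0, 0.002, 0, 0.012, 0, 0, 0, 0, 0.002, 0, 0.014, 0, 0, 0, 0, 0.003, 0, 0.016, 0, 0, 0, 0, 0.003, 0, 0.018, 0, 0, 0, 0, 0.004, 0, 0.02, 0, 0, 0, 0, 0.004, 0, 0.022, 0, 0, 0, 0, 0.005, 0, 0.024, 0]}}

```text
clock: 6.4
position: [0.5891, 0.3134, 0.1759]
ee_rot: [0.155, 3.138, 0.0]
force: [0.0, 0.5, 1.4]
width: 0.001
gripper_force: 0.6
```

Run:
```python
from cell import optics
import cv2
b=optics.get_image("scene")[120:270,310:470]
cv2.imwrite("pics/s3.png",cv2.resize(b,(640,600)))
```

```text
(no output)
```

View pics/s3.png

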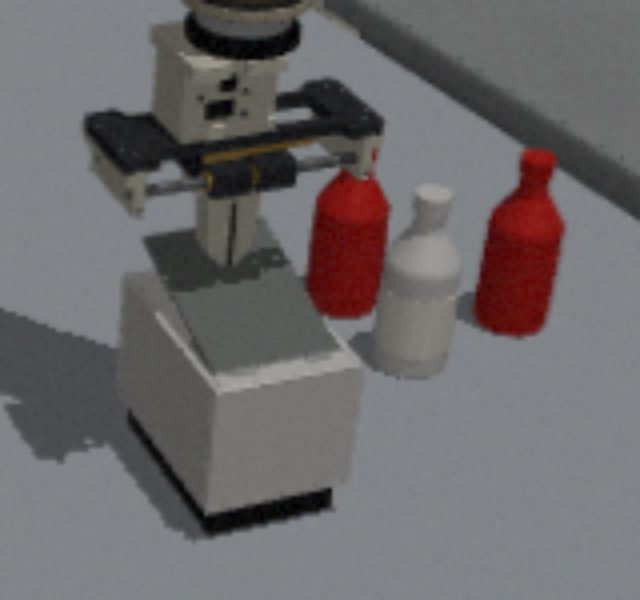

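The picture shows the lid partly open, about 0.3 rad, resting against the fingertips at (235,255). I'll keep rising.

Emit:
{"name": "arm_command", "arguments": {"deltas": [0, 0, 0, 0.001, 0, 0.002, 0, 0, 0, 0, 0.002, 0, 0.004, 0, 0, 0, 0, 0.003, 0, 0.006, 0, 0, 0, 0, 0.004, 0, 0.008, 0, 0, 0, 0, 0.005, -0.001, 0.01, 0, 0, 0, 0, 0.006, -0.001, 0.012, 0, 0, 0, 0, 0.007, -0.001, 0.014, 0, 0, 0, 0, 0.008, -0.001, 0.016, 0, 0, 0, 0, 0.009, -0.001, 0.018, 0, 0, 0, 0, 0.01, -0.001, 0.02, 0, 0, 0, 0, 0.011, -0.001, 0.022, 0, 0, 0, 0, 0.012, -0.001, 0.024, 0]}}

```text
clock: 7.65
position: [0.6013, 0.3122, 0.1999]
ee_rot: [0.156, 3.137, -0.0]
force: [0.9, -0.9, 0.6]
width: 0.006
gripper_force: 0.5
```

Emit:
{"name": "arm_command", "arguments": {"deltas": [0, 0, 0, 0.001, 0, 0.002, 0, 0, 0, 0, 0.002, 0, 0.004, 0, 0, 0, 0, 0.003, 0, 0.006, 0, 0, 0, 0, 0.004, 0, 0.008, 0]}}

```text
clock: 8.05
position: [0.6051, 0.3125, 0.2079]
ee_rot: [0.155, 3.138, 0.0]
force: [1.7, 0.2, -0.1]
width: 0.004
gripper_force: 0.5
```

Emit:
{"name": "arm_command", "arguments": {"deltas": [0, 0, 0, 0, 0, 0.002, 0, 0, 0, 0, 0, 0, 0.004, 0, 0, 0, 0, 0, 0, 0.006, 0, 0, 0, 0, 0, 0, 0.008, 0]}}

```text
clock: 8.45
position: [0.6049, 0.3125, 0.2159]
ee_rot: [-0.155, -3.138, -0.0]
force: [0.9, -0.3, 0.3]
width: 0.005
gripper_force: 0.4
```

Emit:
{"name": "arm_command", "arguments": {"deltas": [0, 0, 0, 0, 0, 0.002, 0, 0, 0, 0, 0, 0, 0.004, 0, 0, 0, 0, 0, 0, 0.006, 0, 0, 0, 0, 0, 0, 0.008, 0, 0, 0, 0, 0, 0, 0.01, 0, 0, 0, 0, 0, 0, 0.012, 0]}}

```text
clock: 9.05
position: [0.6049, 0.3124, 0.2279]
ee_rot: [-0.155, -3.138, -0.0]
force: [0.0, 0.7, -0.2]
width: 0.005
gripper_force: 0.0
```

Emit:
{"name": "arm_command", "arguments": {"deltas": [0, 0, 0, 0, 0, 0.002, 0, 0, 0, 0, 0, 0, 0.004, 0, 0, 0, 0, 0, 0, 0.006, 0, 0, 0, 0, 0, 0, 0.01, 0, 0, 0, 0, 0, 0, 0.02, 0, 0, 0, 0, 0, 0, 0.04, 0, 0, 0, 0, 0, 0, 0.08, 0, 0, 0, 0, 0, 0, 0.08, 0, 0, 0, 0, 0, 0, 0.08, 0, 0, 0, 0, 0, 0, 0.08, 0]}}

```text
clock: 10.05
position: [0.6046, 0.3123, 0.3073]
ee_rot: [-0.155, -3.137, 0.001]
force: [-0.0, 1.1, -1.1]
width: 0.002
gripper_force: 0.0
```

Run:
```python
from cell import optics,sensors
import cv2
b=optics.get_image("scene")[100:300,140:460]
cv2.imwrite("pics/s4.png",cv2.resize(b,(800,500)))
s=sensors.observe();print(s["clock"],s["position"],abs(s["dq"]).max(),s["gripper_force"])
```

```text
10.1 [0.60453637 0.31224191 0.30686867] 0.006713564852558389 0.0
```

View pics/s4.png

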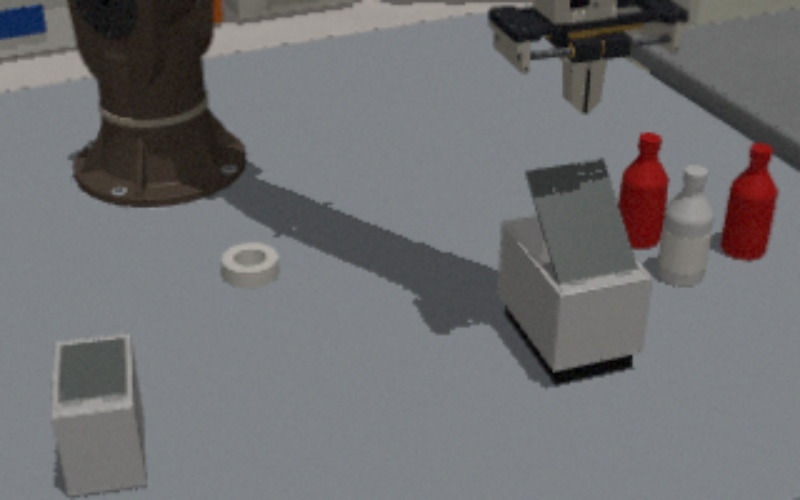

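The large lid stands open by itself at (580,220), the small box at (95,370) is shut, and the bottle at (685,230) hasn't moved. The arm is clear, so I'm handing in.

```bash
python3 -c "
from cell import arm
print(arm.sign_off())"
```

```text
the job is handed in; nothing more can be done
None
```

I opened the larger box and handed the job in at about 10 s: its lid rose slowly under the fingers and stands open by itself, with the smaller box shut and the bottle still in place; no verdict came back.

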